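# Open the sampling flask and stand flask and lid in the drying tray

## Robot

A 6-joint arm with a two-finger parallel gripper is mounted at the origin on the work surface. World frame = base frame: x ahead of the robot, y to its left, z up, the work surface at z = 0. Lengths are in mm, angles in rad, forces in N, time in s.
With the tool pointing down it reaches from about 350 to 1000 mm from the base axis. Payload 7.1 kg.
Tool frame: the origin (TCP) lies midway between the tips of the shut fingers; the grasp point (between the pads) lies 19 mm behind it; z points along the fingers, y is the line along which they close (so a half turn about z gives the same grasp; the last joint's range is limited). The gripper opens to 85 mm and grips with 20 to 120 N. Pads are 22 mm wide; open, the fingers measure 114 mm over their backs; the gripper's body (76 mm by 85 mm) begins 54 mm behind the grasp point. The pads swing forward as they close: fully open they stand 13 mm farther back than shut.
Start: joints at [-1.176, 0.423, 1.63, -0, 1.089, -0.019], TCP at [251.322, -572.225, 206.819] pointing down, gripper open.
Joint ranges: [-3, 3], [-0.9, 2.11], [0.09, 2.58], [-1.31, 4.45], [0.11, 2.69], [-2.54, 2.54]. Speed limits (rad/s): [2.39, 2.39, 3.01, 3.14, 3.14, 3.14].

## Interface

Orientations are given as a unit quaternion [w, x, y, z].
In Python, from workcell import readout, viewer, env gives the robot as it stands. The module is installed in compiled form; this text tells all that it offers.
- The arm moves only by the tool apply_moves, never from a script. Its argument "motion" is a list of rows, each a list of 2 entries, a list of its own where there are three numbers: the shift along the tool's x, y, z in m, then the turn, a rotation vector about the tool's x, y, z in rad. In form: [[[x, y, z], [ax, ay, az]], ...]. A call has 1 to 12 rows; each row shifts and turns the commanded pose from where the row before left it, along the tool's axes as they then stand; what a row does not reach is not made up. A row lasts 1/10 s, in which the tool goes at most 50 mm and 8.59 degrees, less where a joint would pass 70% of its speed; a pose out of reach is approached as far as the arm can. A call with a gripper value outside its range is refused whole. "grip" is the finger opening in m, from 0 to 0.0854, set as the call begins (left out, the last holds). The fingers move at their own pace and stop on an object; "newtons" is the grip in N (left out, the last holds). Time passes only in rows, so rows that do not move let the fingers close. It gives the time, the measured TCP pose, the force, the opening and the grip force at its end, in the units of the state.
- readout.read_state(): the state, without advancing time (a new reading comes with each control period).
- viewer.read_camera(name): name is "side" or "top"; returns the picture (400x640x3 uint8, red, green, blue); there is no depth.
- viewer.camera_params(name): a dict with "intrinsics" (3x3 intrinsics, pixels), "xyz" and "rotation" of the camera in the world. Camera axes: x right, y down, z forward; pixel columns grow to the right and rows downward; lengths in mm; the calibration is good to about 2 mm. A picture is of the moment at which its call begins. camera_params takes no time and is no camera call.
- env.sign_off(): hands the job in; it is judged then, once.
The state is a dict: "time_s": time; "q": joint angles; "joint_velocities": joint speeds; "joint_torque": joint torques, N m; "tool_pos": TCP position; "ee_rot": TCP orientation; "wrist_force": force on the tool from outside, world axes, zero at the start; "moment": the same for the moment, N m; "finger_gap": finger opening in mm; "finger_force": force on a finger pad.
Only numpy, scipy, OpenCV 4.12 (cv2) and the standard library are available. Lean on these libraries where they do the work, as an engineer would, in place of code of your own. Each camera call takes 0.05 s, during which the arm holds its last target. There are 200 camera calls.

## Task

Set the sampling flask and its lid to air in the drying tray: pinch the two spring buttons at the ends of the lid together, lift the lid off and stand it on the bare table. Then stand the open flask upright in the tray's back bay, and only after that set the lid upright in the low front bay, one button facing the front board and the other the middle board. Set the lid down without dropping it, never tip the flask over, and leave the other things on the table where they are.

Things in the scene. Friction and masses are not known exactly. Their poses are not given: they have to be found in the camera images.
- flask: Loose round steel flask (0.3 to 0.5 kg), the one whose oblong lid has a grey button at each end. Body 68 mm in diameter up to 120 mm height, then a shoulder, then a bare round neck 46 mm in diameter from 138 mm to the rim at 170 mm, good to grip. Origin: centre of its underside, z up. Its place is swapped at random with those of the other flask and the jar.
- flask_rim (a point): Centre of the flask's mouth at rim height, 170 mm above the flask's underside. The mouth is open, 30 mm wide, with an inner lip under which the lid's catches hold. The lid's cap sits on the rim, so the lid's origin starts 154 mm above the flask's underside, the lid turned by up to about 60 degrees either way.
- lid: The flask's loose lid (90 g): black oblong cap 54 mm along its x, 48 mm along y (two plain flat sides), 32 mm high, on a round plug 26 mm in diameter, 16 mm deep; 48 mm high in all. Origin: centre of the plug's underside, z up. A spring button stands out at each end (+x and -x): 68 mm over both, 56 mm with both fully pressed. Off the flask it stands upright on its plug.
- lid_grip (a point): Point on the lid's axis at the height of the middle of the buttons, 31 mm above the lid's origin. Unless both buttons are pinched nearly fully in, two catches on the plug hold in the flask's mouth and the flask comes up with the lid. While pinched, the lid lifts straight up and is clear of the flask after 16 mm.
- button_a (a joint): Travel of the grey button at the lid's +x end: 0 out, 0.006 m fully pressed in. Its face is 26 mm wide (lid's y) and 20 mm high, centred 31 mm above the lid's origin. A spring pushes it out: about 2.5 N to start moving, 7 N at the stop.
- button_b (a joint): The same for the button at the lid's -x end: 0 out, 0.006 m fully pressed in. Same size, height and spring.
- tray: Fixed wooden drying tray, 214 mm long (its x, from front bay to back bay, pointing roughly away from the robot), 130 mm wide (y): dark floor 14 mm thick and three light upright cross boards (front, middle, back), full width, 10 mm thick, tops 59 mm above the table. Origin at table height, 4 mm in front of its middle; z up.
- back_bay (a point): Centre of the back bay's floor, 14 mm above the table, 47 mm along the tray's +x from the tray's origin. The bay is 96 mm long (x) between middle and back boards and 118 mm wide between side rails 30 mm high.
- front_bay (a point): Centre of the front bay's floor, 14 mm above the table, 52 mm along the tray's -x from its origin; 82 mm long (x) between front and middle boards, open at both sides (y). The lid fits, its x along the tray's x either way round, with 7 mm to spare at each button: no room for fingers there, so hold it by its plain sides.
- other_flask: Bystander: loose steel flask 68 mm in diameter, 145 mm high, with a plain round black screw cap and no buttons. Origin: centre of its underside.
- jar: Bystander: loose glass jar with a steel cap, 64 mm in diameter, 75 mm high. Origin: centre of its underside.
- wine_bottle: Bystander: loose green half-size wine bottle, 60 mm in diameter, 235 mm high, towards the far right. Origin: centre of its underside.
- glass_a: Bystander: loose tasting tumbler, 68 mm in diameter at the rim, 85 mm high. Origin: centre of its underside.
- glass_b: Bystander: a second tumbler of the same size. Origin: centre of its underside.
- cork: Bystander: loose cork standing on end, 22 mm in diameter, 45 mm high. Origin: centre of its underside.
- corkscrew: Bystander: loose folded corkscrew lying flat, about 140 mm long along its y, 22 mm wide, 14 mm high. Origin: underside of its wooden handle's middle.
There are look-alikes about, which are no part of the job. What is shaped like the flask but blue is not meant. What is shaped like the lid but turquoise is not meant.

How it is judged (in metres and radians):
On the way, in this order (a step that is already met when the one before it is completed fails the run):
1. the lid is off the flask and stands upright on the bare table, let go, the flask still upright (height (world z) of lid below 0.007 m and angle between lid's own z axis and vertical below 0.12 rad and contact force between the fingers and lid below 0.05 N and linear speed of lid below 0.02 m/s and horizontal distance between lid and flask above 0.055 m and angle between flask's own z axis and vertical below 0.1 rad), for 0.2 s.
2. the open flask stands upright on the floor of the tray's back bay, let go, while the lid still stands on the table (x of flask in the frame of back_bay between -0.016 and 0.016 m and y of flask in the frame of back_bay between -0.027 and 0.027 m and z of flask in the frame of back_bay below 0.005 m and angle between flask's own z axis and vertical below 0.1 rad and contact force between the fingers and flask below 0.05 N and linear speed of flask below 0.02 m/s and height (world z) of lid below 0.007 m and angle between lid's own z axis and vertical below 0.12 rad), for 0.2 s.
At the end, for the whole second after the job is handed in: Flask upright (0.1 rad) on the back bay's floor, axis within 16 mm of the bay centre along the tray, 27 mm across; lid upright (0.12 rad) on the front bay's floor, within 12 mm along, 40 mm across, button line within 0.3 rad of the tray's x; both released, at rest (x of flask in the frame of back_bay between -0.016 and 0.016 m and y of flask in the frame of back_bay between -0.027 and 0.027 m and z of flask in the frame of back_bay below 0.005 m and angle between flask's own z axis and vertical below 0.1 rad and x of lid in the frame of front_bay between -0.012 and 0.012 m and y of lid in the frame of front_bay between -0.04 and 0.04 m and z of lid in the frame of front_bay below 0.005 m and angle between lid's own z axis and vertical below 0.12 rad and angle between the x axis of lid and the x axis of tray, either way round below 0.3 rad and contact force between the fingers and flask below 0.05 N and contact force between the fingers and lid below 0.05 N and linear speed of each of flask, lid below 0.02 m/s); the robot touches nothing.
It fails at once if the lid is dropped (moves faster than 0.45 m/s, a fall of about 10 mm, while no finger touches it) (linear speed of lid above 0.45 m/s and contact force between the fingers and lid below 0.05 N and horizontal distance between lid and flask above 0.03 m).
It fails at once if the flask is tipped by more than 0.6 rad (angle between flask's own z axis and vertical above 0.6 rad).
It fails at once if a bystander is moved by more than 25 mm (distance of any of other_flask, jar, wine_bottle, glass_a, glass_b, cork, corkscrew from where it was at the start of the episode above 0.025 m).
It also fails if it takes over 70 s, if anything falls off the work surface, if the arm or the gripper's body presses on something with over 40 N, if the wrist force passes 120 N, or if a joint passes its speed limit or range.

## Working session

There is one attempt and no reset: what is moved stays moved. The work goes in short steps, Python scripts to look and compute and a tool call to move; the robot and the scene stay as the last step left them, time stands still between calls to the robot, and variables do not carry over. Pictures are saved under pics/ and viewed, at most 11 in all, crops included, and the job is handed in when it is done.

Besides the shell and the picture viewer there is one more tool, called after "Emit:" in YAML: its name, and indented under it one key for each argument. apply_moves: Moves the arm, as the interface text tells. Its arguments: {"type":"object","properties":{"motion":{"type":"array","items":{"type":"array"}},"grip":{"type":"number"},"newtons":{"type":"number"}},"required":["motion"]}

```bash
mkdir -p pics; python3 - <<'E'
from workcell import readout, viewer, env
import cv2,numpy as np
for n in("top","side"):
    cv2.imwrite(f"pics/{n}0.png",viewer.read_camera(n)[:,:,::-1]); p=viewer.camera_params(n); print(n,{k:np.round(v,4).tolist() for k,v in p.items()})
s=readout.read_state(); print({k:np.round(v,3).tolist() for k,v in s.items()})
E
```

```text
top {'intrinsics': [[471.3524, 0.0, 326.0672], [0.0, 471.3524, 195.7532], [0.0, 0.0, 1.0]], 'xyz': [546.4155, -70.6395, 1413.0015], 'rotation': [-0.0268, 0.7089, -0.7046, 0.0158]}
side {'intrinsics': [[445.4943, 0.0, 325.284], [0.0, 445.4943, 198.4137], [0.0, 0.0, 1.0]], 'xyz': [142.933, 669.355, 719.7163], 'rotation': [0.1309, -0.2345, 0.8546, -0.4445]}
{'time_s': 0.1, 'q': [-1.176, 0.424, 1.631, 0.0, 1.089, -0.019], 'joint_velocities': [-0.001, -0.002, -0.001, -0.0, 0.001, -0.001], 'joint_torque': [0.001, -55.843, -28.245, 0.0, 0.003, 0.0], 'tool_pos': [251.109, -571.739, 206.103], 'ee_rot': [-0.001, 0.979, 0.205, -0.0], 'wrist_force': [-0.022, -0.231, -0.149], 'moment': [0.041, -0.009, -0.007], 'finger_force': 0.0, 'finger_gap': 85.838}
```

View pics/top0.png

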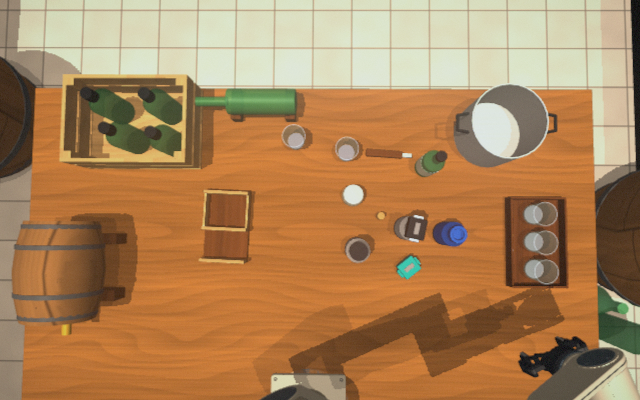

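View pics/side0.png

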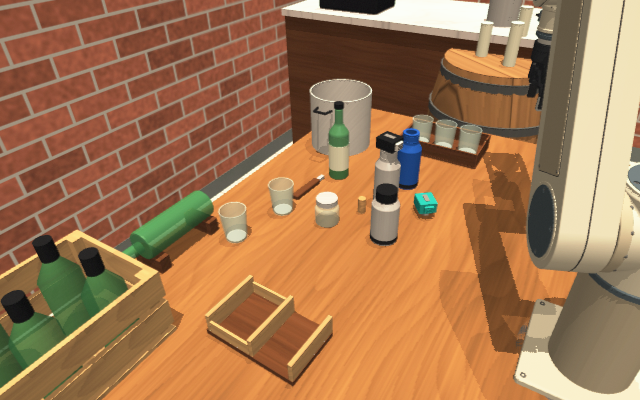

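Candidates: steel flask with oblong lid top(412,228)/side(389,150); screw-cap flask top(358,250)/side(385,195); blue flask top(450,233); turquoise lid top(409,267). I choose the first and check it in one crop (top flask, top tray, side flask, side tray).

```bash
python3 - <<'E'
import cv2,numpy as np
t=cv2.imread("pics/top0.png");s=cv2.imread("pics/side0.png")
def c(im,x,y,w,h,f): return cv2.resize(im[y:y+h,x:x+w],(w*f,h*f),interpolation=cv2.INTER_CUBIC)
a=np.hstack([c(t,385,205,80,75,5),c(t,190,180,80,75+15,5)[:375+0] if 0 else c(t,186,185,80,75+0,5)])
b=np.hstack([c(s,360,125,80,44,5),c(s,200,270,133,73,3)[:219,:399]])
b=cv2.copyMakeBorder(b[:219],0,0,0,max(0,800-b.shape[1]),cv2.BORDER_CONSTANT) if 0 else np.hstack([c(s,360,125,80,43,5)[:215],np.pad(c(s,200,272,133,110,2)[:215],((0,0),(0,134),(0,0)))])
cv2.imwrite("pics/crop1.png",np.vstack([a,b]))
E
```

```text
Traceback (most recent call last):
ValueError: all the input array dimensions except for the concatenation axis must match exactly, but along dimension 0, the array at index 0 has size 220 and the array at index 1 has size 219
```

```bash
cat > h.py <<'E'
import cv2,numpy as np
from workcell import readout,viewer,env
from scipy.spatial.transform import Rotation as R
def par(n):
    p=viewer.camera_params(n); q=np.array(p['rotation'])
    return np.array(p['intrinsics']),np.array(p['xyz']),R.from_quat(q,scalar_first=True).as_matrix()
def proj(n,P):
    K,c,r=par(n); v=(np.atleast_2d(P)-c)@r; v=v@K.T; return v[:,:2]/v[:,2:]
def back(n,uv,z):
    K,c,r=par(n); d=r@np.linalg.solve(K,[uv[0],uv[1],1]); return c+d*(z-c[2])/d[2]
def crop(im,x,y,w,h,f): return cv2.resize(im[y:y+h,x:x+w],(w*f,h*f),interpolation=cv2.INTER_CUBIC)
E
python3 - <<'E'
from h import *
t=cv2.imread("pics/top0.png");s=cv2.imread("pics/side0.png")
a=np.hstack([crop(t,385,210,80,60,5),crop(t,186,180,100,75+25,4)[:300]])if 0 else np.hstack([crop(t,385,205,80,75,5),crop(t,180,183,93,93,4)[:372].copy().repeat(1,0)[:372][:372] if 0 else cv2.copyMakeBorder(crop(t,180,180,93,93,4),0,3,0,28,cv2.BORDER_CONSTANT)])
b=np.hstack([crop(s,360,125,80,44,5),crop(s,200,272,80,44,5)*0])
cv2.imwrite("pics/crop1.png",np.vstack([a,b]))
for n,uv,z in [("top",(417,228),200),("side",(390,141),200),("top",(358,250),0)]: print(n,back(n,uv,z).round(1))
E
```

```text
top [ 538.1 -285.   200. ]
side [ 526.3 -262.5  200. ]
top [ 470.2 -144.7    0. ]
```

View pics/crop1.png

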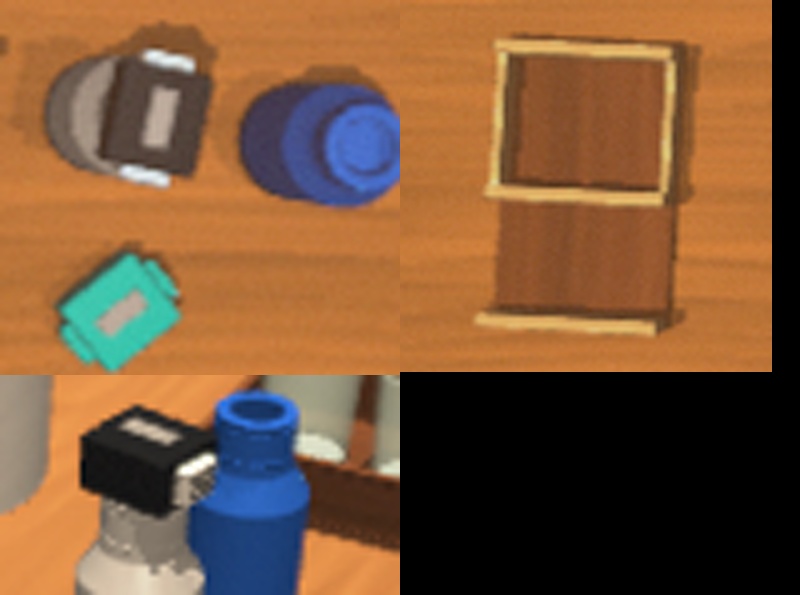

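```bash
python3 - <<'E'
from h import *
print("top label",back("top",(417,228.6),202).round(1),"side label",back("side",(390,136.2),202).round(1))
a=back("top",(418.6,217),192);b=back("top",(413.6,240.4),192);print("btn",a.round(1),b.round(1),((a+b)/2).round(1),np.linalg.norm(a-b).round(1),np.degrees(np.arctan2(*(a-b)[1::-1])))
m=[]
for nm,l,r in [("back",(497,47),(678,50)),("mid",(488,192),(665,198)),("front",(478,320),(657,328))]:
    L,Rr=[back("top",(180+(x-400)/4,180+y/4),59) for x,y in(l,r)]
    m.append((L+Rr)/2);print(nm,L.round(1),Rr.round(1),np.linalg.norm(L-Rr).round(1),m[-1].round(1),"ang",np.degrees(np.arctan2(*(L-Rr)[1::-1]))-90)
print("ax",np.degrees(np.arctan2(*(m[0]-m[2])[1::-1])),np.linalg.norm(m[0]-m[2]))
print("back bay",(m[0]+m[1])/2,"front",(m[1]+m[2])/2)
E
```

```text
top label [ 536.6 -284.7  202. ] side label [ 535.7 -282.9  202. ]
btn [ 566.4 -290.7  192. ] [ 506.2 -277.6  192. ] [ 536.3 -284.1  192. ] 61.7 -12.311559803599646
back [637.6 302.8  59. ] [636.2 171.6  59. ] 131.2 [636.9 237.2  59. ] ang -0.635789774476649
mid [533.1 307.   59. ] [529.6 179.3  59. ] 127.8 [531.3 243.2  59. ] ang -1.5489305271801896
front [441.5 312.2  59. ] [436.8 183.5  59. ] 128.8 [439.2 247.8  59. ] ang -2.092516396123628
ax -3.0598948208466457 198.04339931971586
back bay [584.12417781 240.19794513  59.        ] front [485.24365545 245.48370927  59.        ]
```

Crop shows the steel flask with black oblong lid, grey buttons at crop (168,60) and (143,177): the choice is right. Both cameras agree on the lid at (536,-284), yaw about -12°. Tray spacings match those given.

Emit:
apply_moves:
  motion:
    - [[0, 0, -0.009], [0, 0, -0.1346]]
    - [[0, 0, -0.009], [0, 0, -0.1346]]
    - [[0, 0, -0.009], [0, 0, -0.1346]]
    - [[0, 0, -0.009], [0, 0, -0.1346]]
    - [[0, 0, -0.009], [0, 0, -0.1346]]
    - [[0, 0, -0.009], [0, 0, -0.1346]]
    - [[0, 0, -0.006], [0, 0, -0.1346]]
  grip: 0.0854
  newtons: 30

```text
time_s: 0.8
tool_pos: [251.3, -572.2, 267.1]
ee_rot: [-0.0, 0.777, 0.629, 0.0]
wrist_force: [1.2, 0.6, -0.1]
finger_gap: 85.8
finger_force: 0.0
```

Emit:
apply_moves:
  motion:
    - [[0.028, 0.018, 0], [0, 0, 0]]
    - [[0.028, 0.018, 0], [0, 0, 0]]
    - [[0.028, 0.018, 0], [0, 0, 0]]
    - [[0.028, 0.018, 0], [0, 0, 0]]
    - [[0.028, 0.018, 0], [0, 0, 0]]
    - [[0.028, 0.018, 0], [0, 0, 0]]
    - [[0.028, 0.018, 0], [0, 0, 0]]
    - [[0.028, 0.018, 0], [0, 0, 0]]
    - [[0.028, 0.018, 0], [0, 0, 0]]
    - [[0.028, 0.018, 0], [0, 0, 0]]
    - [[0.028, 0.018, 0], [0, 0, 0]]
    - [[0.028, 0.018, 0], [0, 0, 0]]

```text
time_s: 2.0
tool_pos: [534.6, -288.7, 266.4]
ee_rot: [-0.0, 0.779, 0.627, -0.0]
wrist_force: [-0.1, 0.2, 0.5]
finger_gap: 85.2
finger_force: 0.0
```

```bash
cat >> h.py <<'E'
def go(x,y,z,yaw_y=None):
    """print shift in tool axes (after the turn) to reach TCP x,y,z, with tool y line at yaw_y deg"""
    s=readout.read_state(); r=R.from_quat(s['ee_rot'],scalar_first=True); M=r.as_matrix()
    y0=np.degrees(np.arctan2(M[1,1],M[0,1])); 
    yw=y0 if yaw_y is None else yaw_y
    t=(yw-y0+180)%360-180; f=np.radians(yw)
    ty=np.array([np.cos(f),np.sin(f),0]); tz=np.array([0,0,-1.]); tx=np.cross(ty,tz)
    d=np.array([x,y,z])-s['tool_pos']
    print("t",round(s['time_s'],2),"tcp",np.round(s['tool_pos'],1),"yaw_y",y0.round(1),"zaxis",M[:,2].round(3),"gap",round(s['finger_gap'],1),"F",round(s['finger_force'],1),"wf",np.round(s['wrist_force'],1),"q6",round(s['q'][5],2))
    print("turn tool z",round(-np.radians(t),4),"shift",np.round([d@tx,d@ty,d@tz],1))
E
python3 -c "
from h import *
go(536.3,-284,260,-12.3)"
```

```text
t 2.0 tcp [ 534.6 -288.7  266.4] yaw_y -12.3 zaxis [-0.001  0.    -1.   ] gap 85.2 F 0.0 wf [-0.1  0.2  0.5] q6 -0.3
turn tool z -0.0 shift [5.  0.7 6.4]
```

Emit:
apply_moves:
  motion:
    - [[0.0025, 0, 0.02], [0, 0, 0]]
    - [[0.0025, 0.0007, 0.02], [0, 0, 0]]
    - [[0, 0, 0.02], [0, 0, 0]]
    - [[0, 0, 0], [0, 0, 0]]
    - [[0, 0, 0], [0, 0, 0]]

```text
time_s: 2.5
tool_pos: [535.5, -285.2, 206.7]
ee_rot: [-0.0, 0.779, 0.627, -0.0]
wrist_force: [-0.3, -0.5, 0.3]
finger_gap: 85.4
finger_force: 0.0
```

```bash
python3 - <<'E'
from h import *
go(536.3,-284,162,-12.3)
s=viewer.read_camera("side")[:,:,::-1];t=viewer.read_camera("top")[:,:,::-1]
cv2.imwrite("pics/a1.png",np.hstack([crop(s,350,90,80,100,5),crop(t,370,180,80,100,5)]))
E
```

```text
t 2.5 tcp [ 535.5 -285.2  206.7] yaw_y -12.3 zaxis [-0.001  0.001 -1.   ] gap 85.4 F 0.0 wf [-0.3 -0.5  0.3] q6 -0.29
turn tool z -0.0002 shift [ 1.3  0.5 44.7]
```

View pics/a1.png

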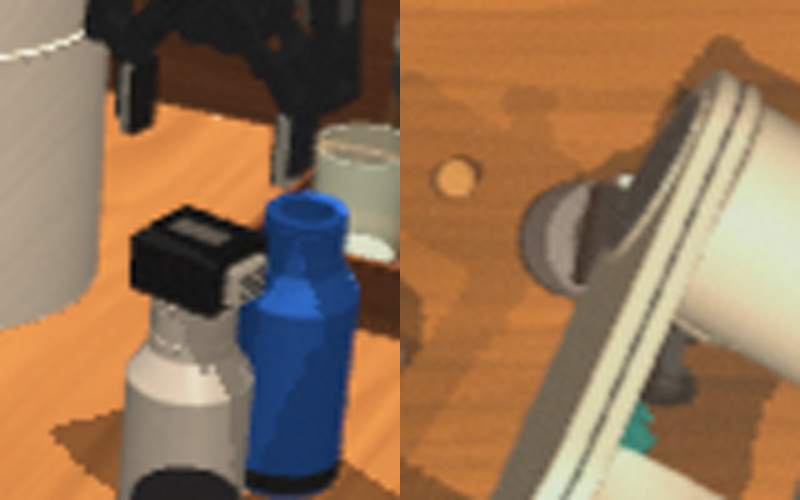

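Crop shows both fingertips (crop 130,130 and 282,185) straddling the lid (label 203,233), clear of the blue flask. Descend and pinch.

Emit:
apply_moves:
  motion:
    - [[0.001, 0.0005, 0.01], [0, 0, 0]]
    - [[0, 0, 0.015], [0, 0, 0]]
    - [[0, 0, 0.015], [0, 0, 0]]
    - [[0, 0, 0.005], [0, 0, 0]]
    - [[0, 0, 0], [0, 0, 0]]
    - [[0, 0, 0], [0, 0, 0]]

```text
time_s: 3.2
tool_pos: [536.5, -284.5, 161.7]
ee_rot: [-0.0, 0.779, 0.627, -0.0]
wrist_force: [-0.6, -0.1, -0.0]
finger_gap: 85.0
finger_force: 0.0
```

Emit:
apply_moves:
  motion:
    - [[0, 0, 0], [0, 0, 0]]
    - [[0, 0, 0], [0, 0, 0]]
    - [[0, 0, 0], [0, 0, 0]]
    - [[0, 0, 0], [0, 0, 0]]
    - [[0, 0, 0], [0, 0, 0]]
    - [[0, 0, 0], [0, 0, 0]]
    - [[0, 0, 0], [0, 0, 0]]
    - [[0, 0, 0], [0, 0, 0]]
    - [[0, 0, 0], [0, 0, 0]]
    - [[0, 0, 0], [0, 0, 0]]
  grip: 0.04
  newtons: 35

```text
time_s: 4.2
tool_pos: [537.3, -284.9, 164.0]
ee_rot: [0.001, 0.779, 0.627, 0.0]
wrist_force: [-3.3, 1.0, 10.0]
finger_gap: 53.1
finger_force: 36.9
```

Emit:
apply_moves:
  motion:
    - [[0, 0, -0.004], [0, 0, 0]]
    - [[0, 0, -0.005], [0, 0, 0]]
    - [[0, 0, -0.005], [0, 0, 0]]
    - [[0, 0, -0.006], [0, 0, 0]]
    - [[0, 0, -0.01], [0, 0, 0]]
    - [[0, 0, -0.01], [0, 0, 0]]
    - [[0, 0, 0], [0, 0, 0]]
    - [[0, 0, 0], [0, 0, 0]]

```text
time_s: 5.0
tool_pos: [536.6, -284.5, 202.3]
ee_rot: [0.0, 0.779, 0.627, 0.0]
wrist_force: [-0.3, 0.1, -0.9]
finger_gap: 53.2
finger_force: 37.6
```

```bash
python3 - <<'E'
from h import *
go(536.3,-284,260,-12.3)
s=viewer.read_camera("side")[:,:,::-1]
cv2.imwrite("pics/a2.png",crop(s,340,80,110,110,5))
E
```

```text
t 5.0 tcp [ 536.6 -284.5  202.3] yaw_y -12.3 zaxis [ 0.001 -0.    -1.   ] gap 53.2 F 37.6 wf [-0.3  0.1 -0.9] q6 -0.29
turn tool z -0.0001 shift [  0.4  -0.4 -57.7]
```

View pics/a2.png

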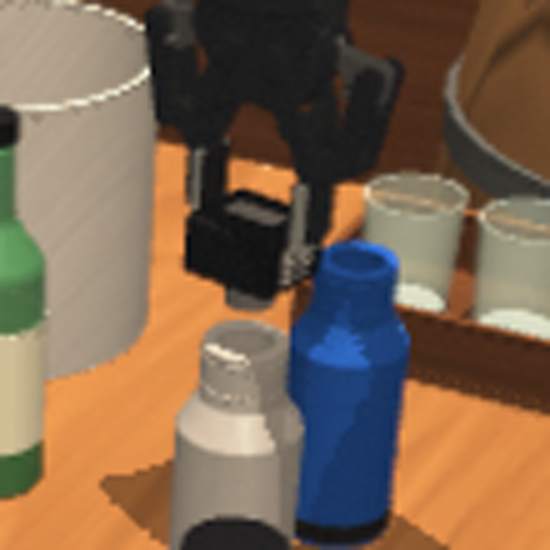

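The lid is off (plug visible at crop 250,298), flask left standing. Carry it to free table at (430,40).

Emit:
apply_moves:
  motion:
    - [[0, 0, -0.015], [0, 0, -0.0865]]
    - [[0, 0, -0.015], [0, 0, -0.0865]]
    - [[0.01, -0.004, 0], [0, 0, 0]]
    - [[0.03, -0.011, 0], [0, 0, 0]]
    - [[0.04, -0.015, 0], [0, 0, 0]]
    - [[0.04, -0.015, 0], [0, 0, 0]]
    - [[0.04, -0.015, 0], [0, 0, 0]]
    - [[0.04, -0.015, 0], [0, 0, 0]]
    - [[0.04, -0.015, 0], [0, 0, 0]]
    - [[0.04, -0.015, 0], [0, 0, 0]]
    - [[0.03, -0.011, 0], [0, 0, 0]]
    - [[0.01, -0.004, 0], [0, 0, 0]]

```text
time_s: 6.25
tool_pos: [427.6, 42.7, 230.9]
ee_rot: [-0.001, 0.722, 0.692, -0.001]
wrist_force: [0.3, -0.8, -1.1]
finger_gap: 52.7
finger_force: 37.6
```

Emit:
apply_moves:
  motion:
    - [[0, 0, 0.02], [0, 0, 0]]
    - [[0, 0, 0.04], [0, 0, 0]]
    - [[0, 0, 0.04], [0, 0, 0]]
    - [[0, 0, 0.04], [0, 0, 0]]
    - [[0, 0, 0.03], [0, 0, 0]]
    - [[0, 0, 0.02], [0, 0, 0]]
    - [[0, 0, 0.01], [0, 0, 0]]
    - [[0, 0, 0], [0, 0, 0]]
    - [[0, 0, 0], [0, 0, 0]]

```text
time_s: 7.15
tool_pos: [430.2, 40.2, 32.2]
ee_rot: [0.0, 0.722, 0.692, 0.0]
wrist_force: [0.8, 0.2, -1.0]
finger_gap: 53.4
finger_force: 37.6
```

```bash
python3 - <<'E'
from h import *
go(430,40,10,-2.4)
s=viewer.read_camera("side")[:,:,::-1]
s0=cv2.imread("pics/side0.png")
u,v=proj("side",[430,40,20])[0].astype(int);print(u,v)
cv2.imwrite("pics/a3.png",crop(s,u-70,v-70,140,110,5))
E
```

```text
t 7.15 tcp [430.2  40.2  32.2] yaw_y -2.4 zaxis [ 0.  0. -1.] gap 53.4 F 37.6 wf [ 0.8  0.2 -1. ] q6 0.11
turn tool z -0.0006 shift [-0.3 -0.2 22.2]
367 282
```

View pics/a3.png

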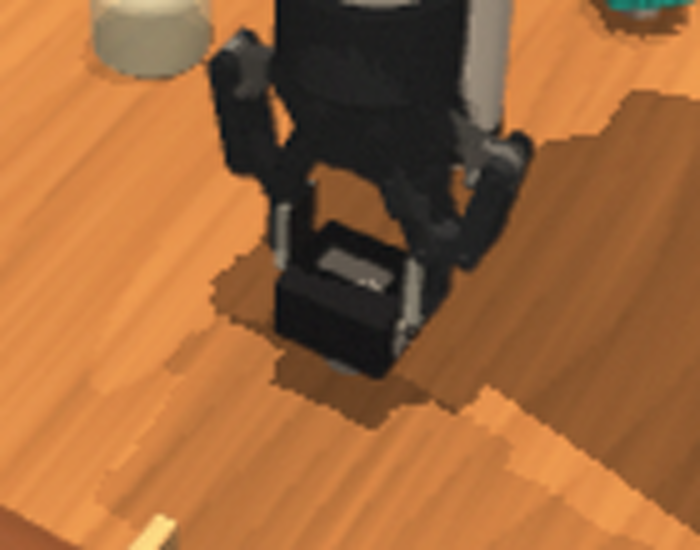

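The lid hangs level about 20 mm above bare table. Lower until contact shows.

Emit:
apply_moves:
  motion:
    - [[0, 0, 0.008], [0, 0, 0]]
    - [[0, 0, 0.006], [0, 0, 0]]
    - [[0, 0, 0.003], [0, 0, 0]]
    - [[0, 0, 0.001], [0, 0, 0]]
    - [[0, 0, 0.001], [0, 0, 0]]
    - [[0, 0, 0], [0, 0, 0]]

```text
time_s: 7.8
tool_pos: [429.9, 40.4, 12.8]
ee_rot: [-0.0, 0.722, 0.692, -0.0]
wrist_force: [0.4, 0.7, -0.2]
finger_gap: 53.0
finger_force: 37.6
```

Emit:
apply_moves:
  motion:
    - [[0, 0, 0.001], [0, 0, 0]]
    - [[0, 0, 0.001], [0, 0, 0]]
    - [[0, 0, 0], [0, 0, 0]]

```text
time_s: 8.1
tool_pos: [429.9, 40.3, 10.8]
ee_rot: [-0.0, 0.722, 0.692, -0.0]
wrist_force: [-0.1, -0.5, -0.4]
finger_gap: 53.4
finger_force: 37.6
```

Emit:
apply_moves:
  motion:
    - [[0, 0, 0.001], [0, 0, 0]]
    - [[0, 0, 0], [0, 0, 0]]

```text
time_s: 8.3
tool_pos: [430.0, 40.4, 10.0]
ee_rot: [0.0, 0.722, 0.692, 0.0]
wrist_force: [-0.7, 0.2, 3.0]
finger_gap: 53.2
finger_force: 38.1
```

Emit:
apply_moves:
  motion:
    - [[0, 0, 0.001], [0, 0, 0]]
    - [[0, 0, 0], [0, 0, 0]]

```text
time_s: 8.5
tool_pos: [430.0, 40.4, 9.9]
ee_rot: [0.0, 0.722, 0.692, 0.0]
wrist_force: [-3.5, 0.9, 21.2]
finger_gap: 53.2
finger_force: 40.2
```

Emit:
apply_moves:
  motion:
    - [[0, 0, 0.001], [0, 0, 0]]
    - [[0, 0, 0], [0, 0, 0]]

```text
time_s: 8.7
tool_pos: [430.1, 40.4, 9.8]
ee_rot: [0.0, 0.722, 0.692, 0.0]
wrist_force: [-6.5, -0.6, 37.3]
finger_gap: 53.2
finger_force: 42.4
```

Contact at TCP z 10. Relieve and open.

Emit:
apply_moves:
  motion:
    - [[0, 0, -0.001], [0, 0, 0]]
    - [[0, 0, -0.001], [0, 0, 0]]
    - [[0, 0, 0], [0, 0, 0]]
  newtons: 20

```text
time_s: 9.0
tool_pos: [430.1, 40.4, 10.0]
ee_rot: [0.0, 0.722, 0.692, 0.0]
wrist_force: [-1.6, 0.7, 8.5]
finger_gap: 52.9
finger_force: 38.7
```

Emit:
apply_moves:
  motion:
    - [[0, 0, 0], [0, 0, 0]]
    - [[0, 0, 0], [0, 0, 0]]
    - [[0, 0, 0], [0, 0, 0]]
    - [[0, 0, 0], [0, 0, 0]]
    - [[0, 0, 0], [0, 0, 0]]
    - [[0, 0, 0], [0, 0, 0]]
    - [[0, 0, 0], [0, 0, 0]]
  grip: 0.0854

```text
time_s: 9.7
tool_pos: [429.9, 40.4, 9.8]
ee_rot: [-0.0, 0.722, 0.692, 0.0]
wrist_force: [-0.7, -0.3, 0.6]
finger_gap: 85.5
finger_force: 0.0
```

Emit:
apply_moves:
  motion:
    - [[0, 0, -0.01], [0, 0, 0]]
    - [[0, 0, -0.025], [0, 0, 0]]
    - [[0, 0, -0.04], [0, 0, 0]]
    - [[0, 0, -0.045], [0, 0, 0]]
    - [[0, 0, -0.045], [0, 0, 0]]
    - [[0, 0, -0.045], [0, 0, 0]]
    - [[0, 0, 0], [0, 0, 0]]

```text
time_s: 10.4
tool_pos: [433.5, 40.6, 226.2]
ee_rot: [0.004, 0.722, 0.692, 0.005]
wrist_force: [0.2, -0.2, 0.3]
finger_gap: 85.3
finger_force: 0.0
```

```bash
python3 - <<'E'
from h import *
go(536.3,-284,250,-12.3)
s=viewer.read_camera("side")[:,:,::-1];t=viewer.read_camera("top")[:,:,::-1]
cv2.imwrite("pics/s4.png",s);cv2.imwrite("pics/t4.png",t)
cv2.imwrite("pics/a4.png",np.hstack([crop(s,325,220,80,100,5),crop(t,370,180,80,100,5)]))
E
```

```text
t 10.4 tcp [433.5  40.6 226.2] yaw_y -2.4 zaxis [ 0.012  0.001 -1.   ] gap 85.3 F 0.0 wf [ 0.2 -0.2  0.3] q6 0.11
turn tool z 0.1729 shift [-295.3  169.6  -23.8]
```

View pics/a4.png

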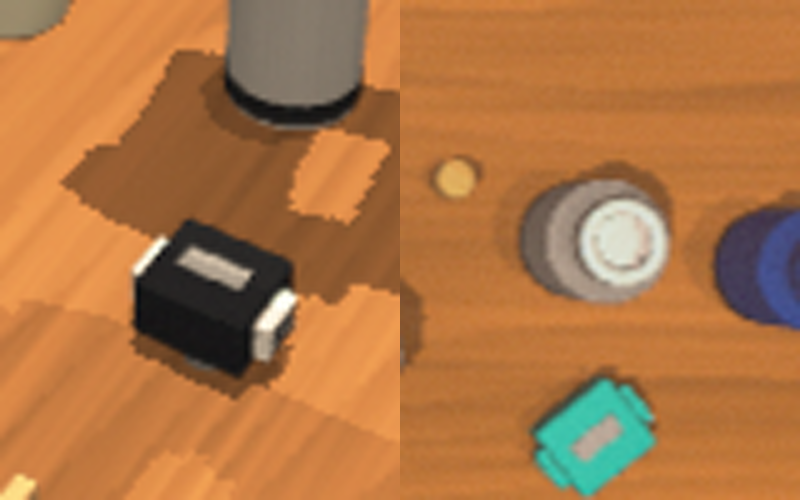

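Lid stands upright, released (side crop 215,300); flask upright, mouth at top crop (624,242).

```bash
python3 - <<'E'
from h import *
p=back("top",(414.7,228.3),170);print(p.round(1)); go(p[0],p[1],226,-2.4)
print(proj("side",p))
E
```

```text
[ 537.1 -284.3  170. ]
t 10.5 tcp [430.3  40.4 221.3] yaw_y -2.4 zaxis [ 0.003  0.    -1.   ] gap 85.4 F 0.0 wf [-0.2  0.2 -0.6] q6 0.11
turn tool z 0.0001 shift [-319.9  120.3   -4.7]
[[388.89354238 147.02976   ]]
```

Emit:
apply_moves:
  motion:
    - [[-0.012, 0.0045, 0], [0, 0, 0]]
    - [[-0.03, 0.0113, 0], [0, 0, 0]]
    - [[-0.04, 0.015, 0], [0, 0, 0]]
    - [[-0.04, 0.015, 0], [0, 0, 0]]
    - [[-0.04, 0.015, 0], [0, 0, 0]]
    - [[-0.04, 0.015, 0], [0, 0, 0]]
    - [[-0.04, 0.015, 0], [0, 0, 0]]
    - [[-0.04, 0.015, 0], [0, 0, 0]]
    - [[-0.028, 0.0105, 0], [0, 0, 0]]
    - [[-0.01, 0.004, 0], [0, 0, 0]]
    - [[0, 0, 0], [0, 0, 0]]
    - [[0, 0, 0], [0, 0, 0]]

```text
time_s: 11.7
tool_pos: [535.6, -283.5, 218.5]
ee_rot: [-0.002, 0.722, 0.692, -0.0]
wrist_force: [0.8, 0.3, -0.5]
finger_gap: 85.4
finger_force: 0.0
```

Emit:
apply_moves:
  motion:
    - [[0, 0, 0.02], [0, 0, 0]]
    - [[0, 0, 0.03], [0, 0, 0]]
    - [[0, 0, 0.02], [0, 0, 0]]
    - [[0, 0, 0.01], [0, 0, 0]]
    - [[0, 0, 0], [0, 0, 0]]
    - [[0, 0, 0], [0, 0, 0]]

```text
time_s: 12.3
tool_pos: [537.2, -284.0, 140.6]
ee_rot: [0.0, 0.721, 0.692, 0.0]
wrist_force: [0.9, 0.5, 0.6]
finger_gap: 85.5
finger_force: 0.0
```

```bash
python3 -c "
from h import *
go(537,-284.4,140,-2.4)"
```

```text
t 12.3 tcp [ 537.2 -284.   140.6] yaw_y -2.3 zaxis [ 0.001 -0.    -1.   ] gap 85.5 F 0.0 wf [0.9 0.5 0.6] q6 -0.46
turn tool z 0.0009 shift [-0.4 -0.1  0.6]
```

Emit:
apply_moves:
  motion:
    - [[0, 0, 0], [0, 0, 0]]
    - [[0, 0, 0], [0, 0, 0]]
    - [[0, 0, 0], [0, 0, 0]]
    - [[0, 0, 0], [0, 0, 0]]
    - [[0, 0, 0], [0, 0, 0]]
    - [[0, 0, 0], [0, 0, 0]]
    - [[0, 0, 0], [0, 0, 0]]
    - [[0, 0, 0], [0, 0, 0]]
    - [[0, 0, 0], [0, 0, 0]]
    - [[0, 0, 0], [0, 0, 0]]
  grip: 0.03
  newtons: 50

```text
time_s: 13.3
tool_pos: [537.4, -284.7, 141.2]
ee_rot: [0.001, 0.722, 0.692, 0.0]
wrist_force: [-1.8, 0.2, 7.8]
finger_gap: 42.0
finger_force: 49.7
```

Emit:
apply_moves:
  motion:
    - [[0, 0, -0.01], [0, 0, 0]]
    - [[0, 0, -0.02], [0, 0, 0]]
    - [[0, 0, -0.035], [0, 0, 0]]
    - [[0, 0, -0.035], [0, 0, 0]]
    - [[0, 0, -0.035], [0, 0, 0]]
    - [[0, 0, -0.035], [0, 0, 0]]
    - [[0, 0, -0.02], [0, 0, 0]]
    - [[0, 0, -0.01], [0, 0, 0]]
    - [[0, 0, 0], [0, 0, 0]]
    - [[0, 0, 0], [0, 0, 0]]

```text
time_s: 14.3
tool_pos: [536.0, -284.0, 338.4]
ee_rot: [-0.001, 0.722, 0.692, -0.0]
wrist_force: [0.2, -0.3, -4.1]
finger_gap: 41.7
finger_force: 51.6
```

```bash
python3 -c "
from h import *
go(588,240,340,-2.4)"
```

```text
t 14.3 tcp [ 536.  -284.   338.4] yaw_y -2.4 zaxis [-0.002  0.001 -1.   ] gap 41.7 F 51.6 wf [ 0.2 -0.3 -4.1] q6 -0.47
turn tool z 0.0001 shift [525.7  30.   -1.6]
```

Emit:
apply_moves:
  motion:
    - [[0.01, 0, 0], [0, 0, 0]]
    - [[0.025, 0.0015, 0], [0, 0, 0]]
    - [[0.036, 0.002, 0], [0, 0, 0]]
    - [[0.036, 0.002, 0], [0, 0, 0]]
    - [[0.036, 0.002, 0], [0, 0, 0]]
    - [[0.036, 0.002, 0], [0, 0, 0]]
    - [[0.036, 0.002, 0], [0, 0, 0]]
    - [[0.036, 0.002, 0], [0, 0, 0]]
    - [[0.036, 0.002, 0], [0, 0, 0]]
    - [[0.036, 0.002, 0], [0, 0, 0]]
    - [[0.036, 0.002, 0], [0, 0, 0]]
    - [[0.036, 0.002, 0], [0, 0, 0]]

```text
time_s: 15.5
tool_pos: [573.6, 111.4, 338.4]
ee_rot: [-0.001, 0.722, 0.692, -0.001]
wrist_force: [-1.1, 0.4, -3.6]
finger_gap: 41.5
finger_force: 51.6
```

Emit:
apply_moves:
  motion:
    - [[0.036, 0.002, 0], [0, 0, 0]]
    - [[0.036, 0.002, 0], [0, 0, 0]]
    - [[0.03, 0.002, 0], [0, 0, 0]]
    - [[0.02, 0.002, 0], [0, 0, 0]]
    - [[0.01, 0, 0], [0, 0, 0]]
    - [[0, 0, 0], [0, 0, 0]]
    - [[0, 0, 0], [0, 0, 0]]

```text
time_s: 16.2
tool_pos: [588.0, 239.9, 339.4]
ee_rot: [0.0, 0.722, 0.692, -0.001]
wrist_force: [-0.2, 0.1, -3.8]
finger_gap: 41.6
finger_force: 51.5
```

```bash
python3 -c "
from h import *
go(588,240,225,-2.4)"
```

```text
t 16.2 tcp [588.  239.9 339.4] yaw_y -2.4 zaxis [-0.001 -0.001 -1.   ] gap 41.6 F 51.5 wf [-0.2  0.1 -3.8] q6 0.41
turn tool z -0.0003 shift [1.000e-01 0.000e+00 1.144e+02]
```

Lower to a bottom about 15 mm above the bay floor (TCP 170), then look.

Emit:
apply_moves:
  motion:
    - [[0, 0, 0.015], [0, 0, 0]]
    - [[0, 0, 0.035], [0, 0, 0]]
    - [[0, 0, 0.035], [0, 0, 0]]
    - [[0, 0, 0.02], [0, 0, 0]]
    - [[0, 0, 0.01], [0, 0, 0]]
    - [[0, 0, 0], [0, 0, 0]]
    - [[0, 0, 0], [0, 0, 0]]

```text
time_s: 16.9
tool_pos: [589.0, 240.7, 225.7]
ee_rot: [0.0, 0.722, 0.692, 0.001]
wrist_force: [-0.1, -1.1, -3.6]
finger_gap: 41.7
finger_force: 51.7
```

```bash
python3 - <<'E'
from h import *
go(588,240,155,-2.4)
s=viewer.read_camera("side")[:,:,::-1]
a=crop(s,180,180,160,210,2)
cv2.imwrite("pics/a5.png",crop(s,190,230,160,145,4)[:580])
E
```

```text
t 16.9 tcp [589.  240.7 225.7] yaw_y -2.4 zaxis [ 0.001  0.    -1.   ] gap 41.7 F 51.7 wf [-0.1 -1.1 -3.6] q6 0.41
turn tool z -0.0005 shift [-0.7 -0.9 70.7]
```

View pics/a5.png

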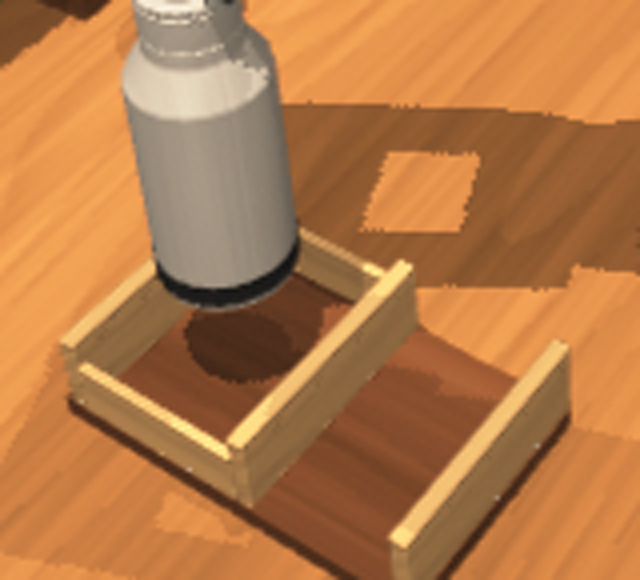

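Flask hangs upright over the back bay (bottom at crop 230,290). Cross-check the tray from the side ends of its boards.

```bash
python3 - <<'E'
from h import *
for n,u in [("midL",(250,340.5)),("midR",(290.8,297.5)),("frL",(290,365.5)),("frR",(330.5,317.5)),("backL",(207,316.5))]: print(n,back("side",u,59).round(1))
E
```

```text
midL [529.9 308.6  59. ]
midR [525.2 187.6  59. ]
frL [439.1 314.   59. ]
frR [432.3 191.   59. ]
backL [635.  307.1  59. ]
```

Emit:
apply_moves:
  motion:
    - [[0, 0, 0.02], [0, 0, 0]]
    - [[0, 0, 0.02], [0, 0, 0]]
    - [[0, 0, 0.015], [0, 0, 0]]
    - [[0, 0, 0.006], [0, 0, 0]]
    - [[0, 0, 0], [0, 0, 0]]
    - [[0, 0, 0], [0, 0, 0]]

```text
time_s: 17.55
tool_pos: [588.9, 241.2, 164.7]
ee_rot: [0.0, 0.722, 0.692, 0.001]
wrist_force: [1.0, -0.2, -3.2]
finger_gap: 41.6
finger_force: 51.7
```

Emit:
apply_moves:
  motion:
    - [[0, -0.001, 0.004], [0, 0, 0]]
    - [[0, 0, 0.002], [0, 0, 0]]
    - [[0, 0, 0.001], [0, 0, 0]]
    - [[0, 0, 0], [0, 0, 0]]

```text
time_s: 17.95
tool_pos: [587.2, 240.9, 156.8]
ee_rot: [-0.0, 0.722, 0.692, -0.0]
wrist_force: [0.3, -0.1, -3.7]
finger_gap: 41.7
finger_force: 51.7
```

Emit:
apply_moves:
  motion:
    - [[0, 0, 0.001], [0, 0, 0]]
    - [[0, 0, 0], [0, 0, 0]]

```text
time_s: 18.15
tool_pos: [587.2, 241.0, 155.8]
ee_rot: [-0.0, 0.722, 0.692, -0.0]
wrist_force: [0.7, -0.9, -3.2]
finger_gap: 41.8
finger_force: 51.7
```

Emit:
apply_moves:
  motion:
    - [[0, 0, 0.001], [0, 0, 0]]
    - [[0, 0, 0], [0, 0, 0]]

```text
time_s: 18.35
tool_pos: [587.5, 241.1, 155.4]
ee_rot: [0.0, 0.722, 0.692, 0.0]
wrist_force: [-0.4, -0.4, -0.1]
finger_gap: 41.6
finger_force: 52.4
```

Emit:
apply_moves:
  motion:
    - [[0, 0, 0.0005], [0, 0, 0]]
    - [[0, 0, 0], [0, 0, 0]]

```text
time_s: 18.55
tool_pos: [587.7, 241.1, 155.3]
ee_rot: [0.0, 0.722, 0.692, 0.001]
wrist_force: [-1.2, -1.3, 5.4]
finger_gap: 41.5
finger_force: 53.1
```

Standing on the floor. Release and rise straight up.

Emit:
apply_moves:
  motion:
    - [[0, 0, 0], [0, 0, 0]]
    - [[0, 0, 0], [0, 0, 0]]
    - [[0, 0, 0], [0, 0, 0]]
    - [[0, 0, 0], [0, 0, 0]]
    - [[0, 0, 0], [0, 0, 0]]
    - [[0, 0, 0], [0, 0, 0]]
    - [[0, 0, 0], [0, 0, 0]]
    - [[0, 0, 0], [0, 0, 0]]
  grip: 0.0854
  newtons: 20

```text
time_s: 19.35
tool_pos: [587.2, 241.0, 154.3]
ee_rot: [-0.0, 0.722, 0.692, -0.0]
wrist_force: [0.3, -0.4, -0.4]
finger_gap: 85.7
finger_force: 0.0
```

Emit:
apply_moves:
  motion:
    - [[0, 0, -0.01], [0, 0, 0]]
    - [[0, 0, -0.02], [0, 0, 0]]
    - [[0, 0, -0.03], [0, 0, 0]]
    - [[0, 0, -0.03], [0, 0, 0]]
    - [[0, 0, -0.02], [0, 0, 0]]
    - [[0, 0, -0.01], [0, 0, 0]]
    - [[0, 0, 0], [0, 0, 0]]

```text
time_s: 20.05
tool_pos: [588.0, 241.3, 276.3]
ee_rot: [0.001, 0.722, 0.692, 0.001]
wrist_force: [-0.6, 0.7, 0.4]
finger_gap: 85.3
finger_force: 0.0
```

```bash
python3 -c "
from h import *
go(430,40.4,270,87.6)
go(430,40.4,270,-92.4)"
```

```text
t 20.05 tcp [588.  241.3 276.3] yaw_y -2.4 zaxis [ 0.003  0.001 -1.   ] gap 85.3 F 0.0 wf [-0.6  0.7  0.4] q6 0.41
turn tool z -1.5707 shift [ 149.4 -207.3    6.3]
t 20.05 tcp [588.  241.3 276.3] yaw_y -2.4 zaxis [ 0.003  0.001 -1.   ] gap 85.3 F 0.0 wf [-0.6  0.7  0.4] q6 0.41
turn tool z 1.5709 shift [-149.4  207.3    6.3]
```

Emit:
apply_moves:
  motion:
    - [[0, 0, 0], [0, 0, -0.1309]]
    - [[0, 0, 0], [0, 0, -0.1309]]
    - [[0, 0, 0], [0, 0, -0.1309]]
    - [[0, 0, 0], [0, 0, -0.1309]]
    - [[0, 0, 0], [0, 0, -0.1309]]
    - [[0, 0, 0], [0, 0, -0.1309]]
    - [[0, 0, 0], [0, 0, -0.1309]]
    - [[0, 0, 0], [0, 0, -0.1309]]
    - [[0, 0, 0], [0, 0, -0.1309]]
    - [[0, 0, 0], [0, 0, -0.1309]]
    - [[0, 0, 0], [0, 0, -0.1309]]
    - [[0, 0, 0], [0, 0, -0.1309]]

```text
time_s: 21.25
tool_pos: [586.4, 240.6, 272.5]
ee_rot: [-0.001, 0.018, 1.0, -0.001]
wrist_force: [0.5, 0.9, -0.2]
finger_gap: 85.5
finger_force: 0.0
```

Emit:
apply_moves:
  motion:
    - [[0.01, -0.014, 0], [0, 0, 0]]
    - [[0.02, -0.028, 0], [0, 0, 0]]
    - [[0.025, -0.035, 0], [0, 0, 0]]
    - [[0.025, -0.035, 0], [0, 0, 0]]
    - [[0.025, -0.035, 0], [0, 0, 0]]
    - [[0.025, -0.035, 0], [0, 0, 0]]
    - [[0.0145, -0.018, 0], [0, 0, 0]]
    - [[0.005, -0.007, 0], [0, 0, 0]]
    - [[0, 0, 0], [0, 0, 0]]
    - [[0, 0, 0], [0, 0, 0]]

```text
time_s: 22.25
tool_pos: [429.9, 40.8, 274.1]
ee_rot: [0.0, 0.021, 1.0, 0.0]
wrist_force: [1.0, -1.2, -0.2]
finger_gap: 85.3
finger_force: 0.0
```

```bash
python3 - <<'E'
from h import *
t=cv2.imread("pics/t4.png"); u,v=proj("top",[430,40.4,48])[0].round().astype(int);print(u,v)
# lid: dark blob centroid in top picture taken after release (arm above) and in the side one
s=viewer.read_camera("side")[:,:,::-1]; cv2.imwrite("pics/s5.png",s)
a,b=proj("side",[430,40.4,30])[0].round().astype(int);print(a,b)
cv2.imwrite("pics/a6.png",np.hstack([crop(s,a-50,b-80,100,140,4),crop(s,180,230,100,140,4)]))
go(430,40.4,10,87.6)
E
```

```text
294 264
367 279
t 22.3 tcp [430.   41.  274.1] yaw_y 87.6 zaxis [ 0.  0. -1.] gap 85.2 F 0.0 wf [-0.7 -0.5  0.6] q6 -1.46
turn tool z 0.0006 shift [ -0.   -0.6 264.1]
```

View pics/a6.png

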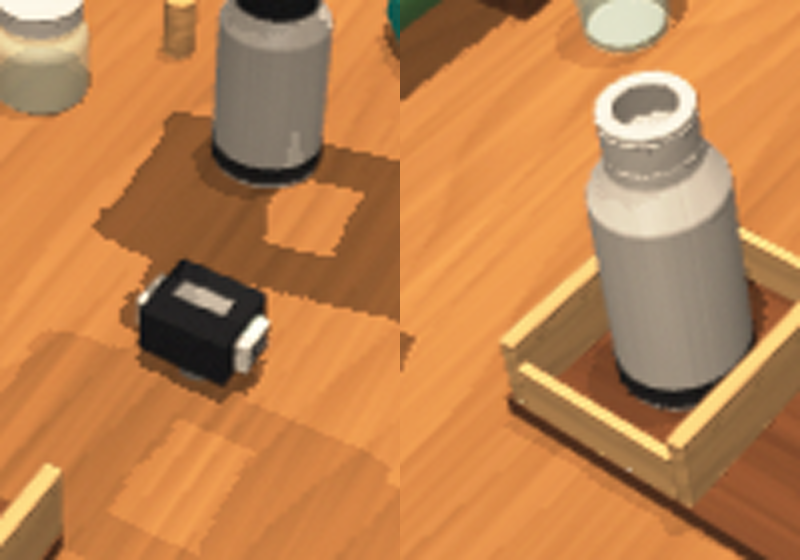

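Lid upright at left crop (205,298), flask upright in the back bay with clearance.

```bash
python3 - <<'E'
from h import *
p=back("side",(368.2,273.5),48);print(p.round(1)); 
print("flask rim",back("side",(180+(646-400)/4,230+106/4),184).round(1))
E
```

```text
[428.2  40.8  48. ]
flask rim [584.4 243.3 184. ]
```

Emit:
apply_moves:
  motion:
    - [[0, 0, 0.02], [0, 0, 0]]
    - [[0, 0, 0.04], [0, 0, 0]]
    - [[0, 0, 0.045], [0, 0, 0]]
    - [[0, 0, 0.045], [0, 0, 0]]
    - [[0, 0, 0.04], [0, 0, 0]]
    - [[0, 0, 0.01], [0, 0, 0]]
    - [[0, 0, 0], [0, 0, 0]]
    - [[0, 0, 0], [0, 0, 0]]

```text
time_s: 23.1
tool_pos: [430.6, 40.8, 75.3]
ee_rot: [0.001, 0.021, 1.0, 0.0]
wrist_force: [-0.1, 0.6, 0.9]
finger_gap: 85.2
finger_force: 0.0
```

```bash
python3 - <<'E'
from h import *
go(430,40.4,13,87.6)
E
```

```text
t 23.1 tcp [430.6  40.8  75.3] yaw_y 87.6 zaxis [ 0.002  0.    -1.   ] gap 85.2 F 0.0 wf [-0.1  0.6  0.9] q6 -1.46
turn tool z 0.0007 shift [ 0.5 -0.4 62.3]
```

Emit:
apply_moves:
  motion:
    - [[0, 0, 0.015], [0, 0, 0]]
    - [[0, 0, 0.02], [0, 0, 0]]
    - [[0, 0, 0.015], [0, 0, 0]]
    - [[0, 0, 0.012], [0, 0, 0]]
    - [[0, 0, 0], [0, 0, 0]]
    - [[0, 0, 0], [0, 0, 0]]

```text
time_s: 23.7
tool_pos: [430.1, 40.5, 13.2]
ee_rot: [0.001, 0.021, 1.0, 0.0]
wrist_force: [-0.4, -0.1, 0.5]
finger_gap: 85.5
finger_force: 0.0
```

Emit:
apply_moves:
  motion:
    - [[0, 0, 0], [0, 0, 0]]
    - [[0, 0, 0], [0, 0, 0]]
    - [[0, 0, 0], [0, 0, 0]]
    - [[0, 0, 0], [0, 0, 0]]
    - [[0, 0, 0], [0, 0, 0]]
    - [[0, 0, 0], [0, 0, 0]]
    - [[0, 0, 0], [0, 0, 0]]
    - [[0, 0, 0], [0, 0, 0]]
    - [[0, 0, 0], [0, 0, 0]]
  grip: 0.035
  newtons: 30

```text
time_s: 24.6
tool_pos: [429.8, 40.4, 13.0]
ee_rot: [0.001, 0.021, 1.0, 0.0]
wrist_force: [-0.7, 0.0, 7.5]
finger_gap: 47.3
finger_force: 29.6
```

Emit:
apply_moves:
  motion:
    - [[0, 0, -0.008], [0, 0, 0]]
    - [[0, 0, -0.02], [0, 0, 0]]
    - [[0, 0, -0.03], [0, 0, 0]]
    - [[0, 0, -0.03], [0, 0, 0]]
    - [[0, 0, -0.03], [0, 0, 0]]
    - [[0, 0, -0.02], [0, 0, 0]]
    - [[0, 0, -0.01], [0, 0, 0]]
    - [[0, 0, 0], [0, 0, 0]]
    - [[0, 0, 0], [0, 0, 0]]

```text
time_s: 25.5
tool_pos: [428.6, 40.3, 159.8]
ee_rot: [-0.0, 0.021, 1.0, -0.0]
wrist_force: [-1.1, -0.3, -1.2]
finger_gap: 47.1
finger_force: 31.9
```

```bash
python3 - <<'E'
from h import *
go(483,246,160,87.6)
E
```

```text
t 25.5 tcp [428.6  40.3 159.8] yaw_y 87.6 zaxis [-0.001 -0.    -1.   ] gap 47.1 F 31.9 wf [-1.1 -0.3 -1.2] q6 -1.46
turn tool z 0.0001 shift [-4.570e+01  2.078e+02 -2.000e-01]
```

Emit:
apply_moves:
  motion:
    - [[-0.003, 0.01, 0], [0, 0, 0]]
    - [[-0.006, 0.027, 0], [0, 0, 0]]
    - [[-0.0075, 0.034, 0], [0, 0, 0]]
    - [[-0.0075, 0.034, 0], [0, 0, 0]]
    - [[-0.0075, 0.034, 0], [0, 0, 0]]
    - [[-0.0075, 0.034, 0], [0, 0, 0]]
    - [[-0.006, 0.025, 0], [0, 0, 0]]
    - [[-0.002, 0.01, 0], [0, 0, 0]]
    - [[0, 0, 0], [0, 0, 0]]
    - [[0, 0, 0], [0, 0, 0]]

```text
time_s: 26.5
tool_pos: [483.9, 245.6, 159.4]
ee_rot: [-0.001, 0.021, 1.0, -0.001]
wrist_force: [0.1, -0.4, -1.4]
finger_gap: 47.4
finger_force: 31.8
```

Emit:
apply_moves:
  motion:
    - [[0, 0, 0.015], [0, 0, 0]]
    - [[0, 0, 0.025], [0, 0, 0]]
    - [[0, 0, 0.015], [0, 0, 0]]
    - [[0, 0, 0.01], [0, 0, 0]]
    - [[0, 0, 0], [0, 0, 0]]
    - [[0, 0, 0], [0, 0, 0]]

```text
time_s: 27.1
tool_pos: [485.1, 245.8, 95.7]
ee_rot: [0.0, 0.021, 1.0, 0.0]
wrist_force: [-0.1, -0.1, -0.2]
finger_gap: 46.9
finger_force: 31.8
```

```bash
python3 - <<'E'
from h import *
go(484,246,90,87.6)
s=viewer.read_camera("side")[:,:,::-1]
cv2.imwrite("pics/a7.png",crop(s,200,220,150,145,4))
E
```

```text
t 27.1 tcp [485.1 245.8  95.7] yaw_y 87.6 zaxis [ 0.  0. -1.] gap 46.9 F 31.8 wf [-0.1 -0.1 -0.2] q6 -1.08
turn tool z -0.0006 shift [1.1 0.1 5.7]
```

View pics/a7.png

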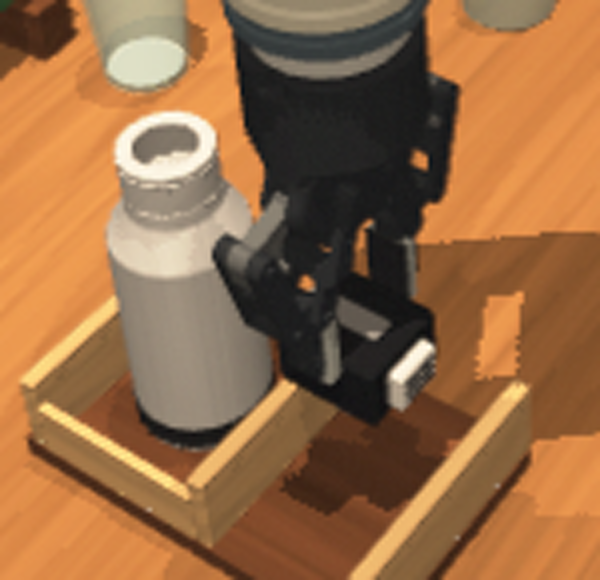

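Lid hangs level above the front bay, front button at crop (412,378), ~35 mm still above the boards; gripper clear of the flask.

```bash
python3 - <<'E'
from h import *
print(back("side",(303.2,314.3),113.5).round(1))
# board top-inner edges on the line y=246 (side crop): front board 
for x in (437,439,484,527,531): print(x,((proj("side",[x,246,59])[0]-[200,220])*4).round(0))
print("corner tests", ((proj("side",[[439,183,59],[531,243,59],[451,246,113.5]])-[200,220])*4).round(0))
E
```

```text
[452.9 248.4 113.5]
437 [451. 469.]
439 [447. 468.]
484 [364. 427.]
527 [289. 389.]
531 [282. 386.]
corner tests [[518. 373.]
 [286. 382.]
 [419. 375.]]
```

Emit:
apply_moves:
  motion:
    - [[0.002, 0, 0.01], [0, 0, 0]]
    - [[0, 0, 0.02], [0, 0, 0]]
    - [[0, 0, 0.02], [0, 0, 0]]
    - [[0, 0, 0.01], [0, 0, 0]]
    - [[0, 0, 0.004], [0, 0, 0]]
    - [[0, 0, 0.002], [0, 0, 0]]
    - [[0, 0, 0], [0, 0, 0]]

```text
time_s: 27.85
tool_pos: [483.2, 246.5, 29.7]
ee_rot: [0.0, 0.021, 1.0, 0.0]
wrist_force: [-0.4, -0.4, -1.3]
finger_gap: 47.1
finger_force: 31.8
```

Emit:
apply_moves:
  motion:
    - [[0, 0, 0.001], [0, 0, 0]]
    - [[0, 0, 0], [0, 0, 0]]

```text
time_s: 28.05
tool_pos: [483.2, 246.5, 28.8]
ee_rot: [0.0, 0.021, 1.0, 0.0]
wrist_force: [0.2, -0.8, -0.9]
finger_gap: 47.3
finger_force: 31.8
```

Emit:
apply_moves:
  motion:
    - [[0, 0, 0.001], [0, 0, 0]]
    - [[0, 0, 0], [0, 0, 0]]

```text
time_s: 28.25
tool_pos: [482.9, 246.4, 27.5]
ee_rot: [0.0, 0.021, 1.0, 0.0]
wrist_force: [0.6, 0.1, -1.9]
finger_gap: 46.8
finger_force: 31.8
```

Emit:
apply_moves:
  motion:
    - [[0, 0, 0.001], [0, 0, 0]]
    - [[0, 0, 0], [0, 0, 0]]

```text
time_s: 28.45
tool_pos: [483.2, 246.4, 27.1]
ee_rot: [0.0, 0.021, 1.0, 0.0]
wrist_force: [-2.1, -1.7, 7.8]
finger_gap: 46.8
finger_force: 32.7
```

Emit:
apply_moves:
  motion:
    - [[0, 0, 0.0005], [0, 0, 0]]
    - [[0, 0, 0], [0, 0, 0]]

```text
time_s: 28.65
tool_pos: [483.3, 246.4, 27.0]
ee_rot: [0.0, 0.021, 1.0, 0.0]
wrist_force: [-2.7, -1.7, 12.4]
finger_gap: 47.0
finger_force: 33.2
```

Contact at exactly floor height (27 − 13 = 14). Release, rise.

Emit:
apply_moves:
  motion:
    - [[0, 0, -0.0005], [0, 0, 0]]
    - [[0, 0, 0], [0, 0, 0]]
    - [[0, 0, 0], [0, 0, 0]]
    - [[0, 0, 0], [0, 0, 0]]
    - [[0, 0, 0], [0, 0, 0]]
    - [[0, 0, 0], [0, 0, 0]]
    - [[0, 0, 0], [0, 0, 0]]
    - [[0, 0, 0], [0, 0, 0]]
  grip: 0.0854
  newtons: 20

```text
time_s: 29.45
tool_pos: [482.9, 246.3, 26.3]
ee_rot: [-0.0, 0.021, 1.0, -0.0]
wrist_force: [-0.4, -0.3, 0.0]
finger_gap: 85.6
finger_force: 0.0
```

Emit:
apply_moves:
  motion:
    - [[0, 0, -0.01], [0, 0, 0]]
    - [[0, 0, -0.02], [0, 0, 0]]
    - [[0, 0, -0.04], [0, 0, 0]]
    - [[0, 0, -0.045], [0, 0, 0]]
    - [[0, 0, -0.045], [0, 0, 0]]
    - [[0, 0, -0.045], [0, 0, 0]]
    - [[0, 0, -0.03], [0, 0, 0]]
    - [[0, 0, -0.01], [0, 0, 0]]
    - [[0, 0, 0], [0, 0, 0]]
    - [[0, 0, 0], [0, 0, 0]]

```text
time_s: 30.45
tool_pos: [482.0, 245.9, 270.2]
ee_rot: [-0.001, 0.021, 1.0, -0.0]
wrist_force: [-0.4, 0.4, 0.4]
finger_gap: 85.4
finger_force: 0.0
```

```bash
python3 - <<'E'
from h import *
go(484,246,90,87.6)
s=viewer.read_camera("side")[:,:,::-1]
cv2.imwrite("pics/a8.png",crop(s,190,220,160,150,4))
E
```

```text
t 30.45 tcp [482.  245.9 270.2] yaw_y 87.6 zaxis [-0.002 -0.001 -1.   ] gap 85.4 F 0.0 wf [-0.4  0.4  0.4] q6 -1.08
turn tool z 0.0001 shift [ -2.    0.2 180.2]
```

View pics/a8.png

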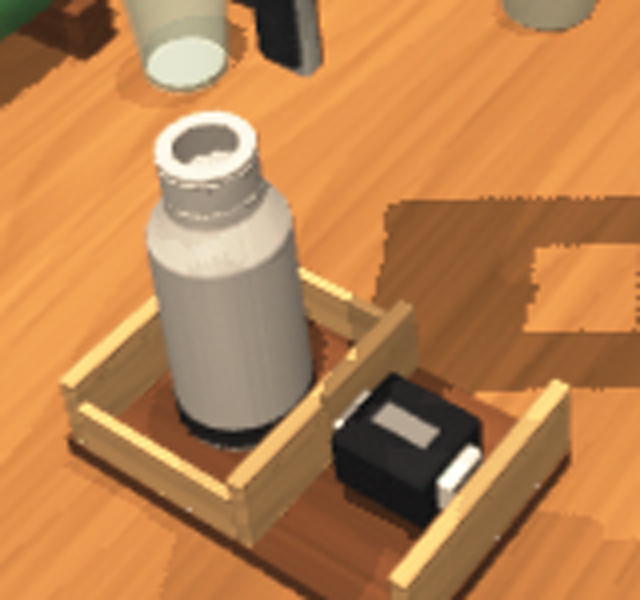

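Lid stands upright in the front bay (crop 405,440), buttons towards the front and middle boards with gaps on both sides. The open flask is upright in the back bay (crop 230,300). Nothing is touched; hand in.

```bash
python3 -c "
from workcell import env
print(env.sign_off())"
```

```text
the job is handed in; nothing more can be done
None
```

The job is handed in: the open flask stands upright in the back bay and the lid upright in the front bay, buttons towards the front and middle boards, in about 31 s; sign-off gave no verdict, and I did not take a last overview of the other things on the table.

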